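# Close the sample tube and hold its heating block well-up

## Robot

A 7-joint arm with a two-finger parallel gripper is mounted at the origin on the work surface. World frame = base frame: x ahead of the robot, y to its left, z up, the work surface at z = 0. Lengths are in m, angles in degrees, forces in N, time in s.
With the tool pointing down it reaches from about 0.4 to 0.925 m from the base axis. Payload 5.6 kg.
Tool frame: the origin (TCP) lies on the centre line of the jaws, within the pads' length; the fingertips stand 17 mm ahead of it and the grasp point (between the pads) lies 2 mm behind it; z points along the fingers, x is the direction in which the jaws open and shut, and the axes are right-handed (so a half turn about z gives the same grasp; the last joint's range is limited). The gripper opens to 85 mm and grips with 20 to 120 N. Pads are 22 mm wide; open, the fingers measure 114 mm over their backs; the gripper's body (76 mm by 85 mm) begins 54 mm behind the grasp point. The pads swing forward as they close: fully open they stand 13 mm farther back than shut.
Start: joints at [-2.464, 26.786, -0.665, 91.828, 0.344, 61.387, -3.226], TCP at [0.65, -0, 0.248] pointing down, gripper open.
Joint ranges: [-144.91, 144.91], [-17.63, 115.5], [-89.93, 88.59], [15.96, 139.68], [-74.01, 254.01], [8.47, 105.57], [-167.45, 167.45]. Speed limits (degrees/s): [147.25, 147.25, 180, 180, 180, 180, 180].

## Interface

Orientations are given as a 3x3 rotation matrix whose columns are the frame's x, y, z axes.
In Python, from station import arm, jaws, planner, read_camera, camera_info gives the robot as it stands. Calls block until the motion is done:
- arm.move_to(position, orientation): joint-space move of the TCP to a pose.
- arm.line_to(position, orientation=None, speed=0.15, until_force=None): straight line of the TCP; orientation=None keeps the orientation; speed is the mean speed in m/s. With until_force (N) it stops when the force on the tool has changed by that much, and returns True; else False.
- arm.goto_joints(angles): joint-space move.
- jaws.open_jaws() and jaws.grasp(): open the fingers fully, or close them until they stop; the grip force is fixed at half the most.
- arm.pause(seconds).
- planner.solve_ik(position, orientation): joint angles nearest the present ones, or None.
- arm.get_state(): the state.
- read_camera(name): name is "scene" or "side" or "wrist"; returns the picture (420x560x3 uint8, red, green, blue); there is no depth.
- camera_info(name): a dict with "intrinsics" (3x3 intrinsics, pixels), "D" ([k1, k2, p1, p2, k3] as OpenCV has them; the pictures are not rectified), "xyz" and "rotation" of the camera in the world; the wrist camera has in their place "mount" (4x4, takes a point from camera to tool coordinates, whose origin is the TCP and whose axes are the tool frame's). Camera axes: x right, y up, looking along -z (the intrinsics and any distortion apply to the point x, -y, -z); pixel columns grow to the right and rows downward; lengths in m; the calibration is good to about 2 mm. A picture is of the moment at which its call begins: read the wrist's pose just before it. camera_info takes no time and is no camera call.
A pose or a line that the arm cannot do raises arm.Unreachable and nothing moves.
- arm.job_done(): hands the job in, once; it reports no verdict.
The state is a dict: "clock": time; "joint_positions": joint angles; "joint_velocities": joint speeds; "joint_torque": joint torques, N m; "position": TCP position; "tcp_rot": TCP orientation; "wrist_force": force on the tool from outside, world axes, zero at the start; "torque": the same for the moment, N m; "gripper_width": finger opening in m.
Only numpy, scipy, OpenCV 4.12 (cv2) and the standard library are available. Lean on these libraries where they do the work, as an engineer would, in place of code of your own. Each camera call takes 0.05 s, during which the arm holds its last target.

## Task

Twist the loose screw cap of the tube in the rack clockwise until it is fully tight. Then pick up the aluminium heating block that lies on its side on the bench (its two ends look alike from above; only one has the blind well for the tube), turn it so that the well faces straight up, and finish while still holding it: upright and still, in the gripper alone, at least 10 cm clear of the bench, so that I can drop the tube in. Leave the tip box, the beaker and the timer where they are.

Things in the scene. Friction and masses are not known exactly. Their poses are not given: they have to be found in the camera images.
- block: aluminium bar, 44 x 44 x 70 mm, 0.26 kg, loose, lying on a long side, the well end sideways or towards the robot, at most 17 deg away from it. One end has a centred round blind well, 30 mm wide, 52 deep; the other plain. Origin: centre of the underside as it lies, 22 mm below the middle line. x runs along it, out of the well. Centre of mass 4 mm from the middle, plain-end side
- well_mouth (a point): centre of the end face with the well, 35 mm from the middle of the bar; axes as the block's
- closed_end (a point): centre of the plain end face, 35 mm from the middle of the bar the other way; axes as the block's
- rack: grey plastic rack for a row of three large tubes, fixed to the bench, 150 mm (its x) x 56 mm (its y), 70 mm high; only the middle hole is filled, with a clear 29 mm tube whose cap stands above everything else of the rack. The rack grips the tube firmly, so that it does not turn or lift with its cap. Origin: centre of the underside, right below the cap
- cap_top (a point): centre of the flat top of the white ribbed screw cap, 119 mm above the bench. The cap is round, 34 mm across and 15 mm tall (it begins 104 mm above the bench), on an upright axis; it stays on the tube and does not rise as it turns
- cap (a joint): angle of the screw cap, rad: 0 is fully tight (a firm stop), growing as it is unscrewed (counter-clockwise from above). Starts 0.6 to 1.2 loose; turning it takes 0.12 N m, and 0.2 more per rad/s, and it stays where it is left
- tip_box: bystander: grey pipette-tip box with a translucent lid, 80 x 122 x 60 mm, loose; origin at the centre of its underside
- beaker: bystander: glass beaker, 68 mm across, 85 mm tall, loose; origin at the centre of its underside
- timer: bystander: flat white bench timer, 62 x 70 x 20 mm, loose; origin at the centre of its underside
Mind the look-alikes: they are no part of the job. Leave any yellow look-alike of the rack alone.

How it is judged:
By the outcome, as a careful person would: the job done as asked, in the order asked, and still so for the second after the job is handed in, while the arm keeps its last pose, push and grip.
It also fails if it takes over 48 s, if anything falls off the work surface, if the arm or the gripper's body presses on something with over 40 N, if the wrist force passes 120 N, or if a joint passes its speed limit or range.

## Working session

There is one attempt and no reset: what is moved stays moved. The work goes in short steps, each a Python script; the robot and the scene stay as the last script left them, time stands still between calls to the robot, and variables do not carry over. Pictures are saved under pics/ and viewed, and the job is handed in when it is done.

```bash
ls; mkdir -p pics; python3 - <<'E'
from station import *
import cv2
for n in ["scene","side","wrist"]:
    im=read_camera(n); cv2.imwrite(f"pics/{n}0.png",im[:,:,::-1])
    i=camera_info(n); print(n,{k:(v.tolist() if hasattr(v,'tolist') else v) for k,v in i.items()})
s=arm.get_state(); print(s)
E
```

```text
pics
scene {'intrinsics': [[442.13864078281586, 0.0, 277.70277057086145], [0.0, 442.13864078281586, 205.3027050199501], [0.0, 0.0, 1.0]], 'D': [-0.036950241953367886, 0.0, 0.0, 0.0, 0.0], 'xyz': [1.1493039083822334, 0.37273886782236215, 0.8490374565775436], 'rotation': [[-0.5571212567234118, -0.6128888157025221, 0.5603420427682417], [0.8304176253159912, -0.4073174298520328, 0.38013034462310985], [-0.0047405560302512285, 0.6770966038354455, 0.7358788733229333]]}
side {'intrinsics': [[421.41926925687835, 0.0, 284.1608725887093], [0.0, 421.41926925687835, 205.6228541029824], [0.0, 0.0, 1.0]], 'D': [0.014349222878905594, 0.0, 0.0, 0.0, 0.0], 'xyz': [0.3854414092260215, -0.6492180025992285, 0.9278738782110285], 'rotation': [[0.9488393270329749, 0.24984184991938113, -0.1930880149167026], [-0.31554303180818377, 0.7276185561073039, -0.6091008388482336], [-0.011684457749972883, 0.6388664076606188, 0.7692289559096858]]}
wrist {'intrinsics': [[312.6688390455406, 0.0, 282.25613370496444], [0.0, 312.6688390455406, 211.79755904613427], [0.0, 0.0, 1.0]], 'D': [0.01425990110378332, 0.0, 0.0, 0.0, 0.
[... 452 characters left out ...]
joint_velocities': array([-0.05563231, -0.10145457, -0.12953252, -0.14084251, -0.02629012,
        0.01668815, -0.13518023]), 'joint_torque': array([ 7.85188859e-04, -5.32791960e+01,  2.14623066e-02, -2.51555961e+01,
        1.13295941e-02,  5.56105006e-03, -3.78186076e-05]), 'position': array([ 6.49599410e-01, -8.29051208e-05,  2.47556279e-01]), 'tcp_rot': array([[ 9.99999079e-01, -9.96232219e-05, -1.35373263e-03],
       [-9.97647199e-05, -9.99999990e-01, -1.04457198e-04],
       [-1.35372221e-03,  1.04592156e-04, -9.99999078e-01]]), 'wrist_force': array([-0.35379054, -0.8448283 , -0.19457271]), 'torque': array([ 0.04766911,  0.04421912, -0.06380223]), 'gripper_width': 0.08539098583406907}
```

View pics/scene0.png

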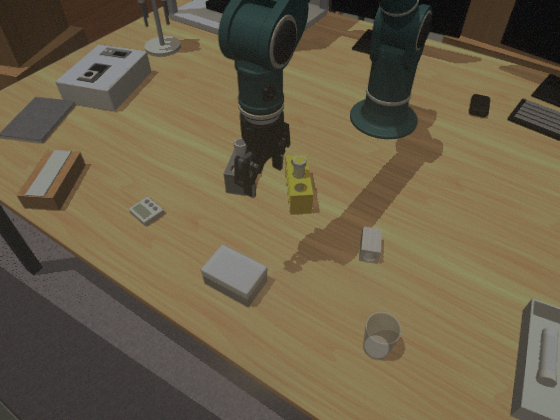

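View pics/side0.png

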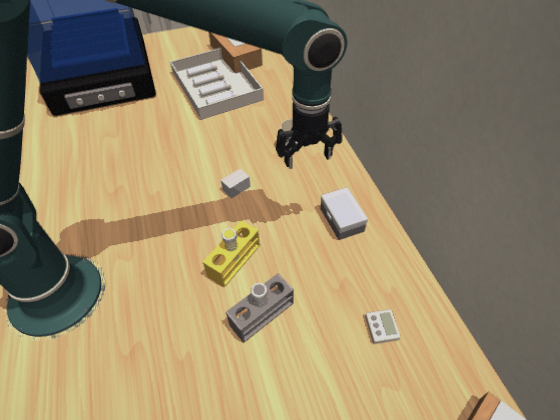

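View pics/wrist0.png

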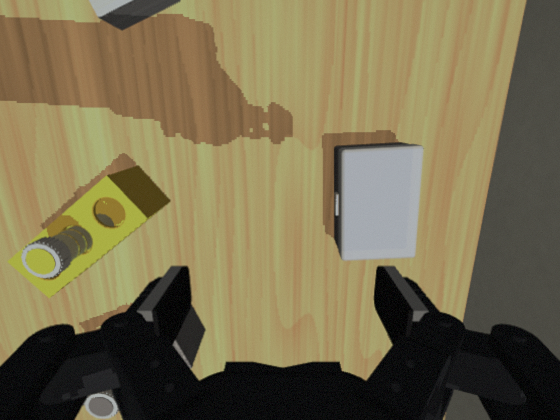

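The grey rack with the white cap is at scene (240,165) and side (260,305). Its look-alike, the yellow rack, is at scene (300,185) and side (232,252). The block candidate is the small silver box at scene (371,244) and side (236,182). The tip box (235,273) and timer (147,210) in the scene view are bystanders, as is the tray of tubes at (545,360). Next I'll crop in on these and triangulate roughly.

```bash
cat > h.py <<'E'
from station import *
import numpy as np, cv2
def cam(n,st=None):
    i=camera_info(n); K=np.array(i["intrinsics"]);D=np.array(i["D"])
    if n=="wrist":
        M=np.array(i["mount"]); R=st["tcp_rot"]@M[:3,:3]; t=st["position"]+st["tcp_rot"]@M[:3,3]
    else: R=np.array(i["rotation"]);t=np.array(i["xyz"])
    return K,D,R,t
def ray(c,px):
    K,D,R,t=c
    u=cv2.undistortPoints(np.array([[px]],float),K,D)[0,0]
    d=R@np.array([u[0],-u[1],-1]); return t,d/np.linalg.norm(d)
def onz(c,px,z):
    t,d=ray(c,px); return t+d*(z-t[2])/d[2]
def tri(*cp):
    A=np.zeros((3,3));b=np.zeros(3);rs=[ray(c,p) for c,p in cp]
    for t,d in rs:
        P=np.eye(3)-np.outer(d,d);A+=P;b+=P@t
    x=np.linalg.solve(A,b)
    return x,[round(1000*np.linalg.norm((np.eye(3)-np.outer(d,d))@(x-t)),1) for t,d in rs]
def proj(c,X):
    K,D,R,t=c; p=R.T@(np.asarray(X)-t); p=np.array([p[0],-p[1],-p[2]])
    return cv2.projectPoints(p[None],np.zeros(3),np.zeros(3),K,D)[0].ravel()
def shot(n,name):
    st=arm.get_state(); im=read_camera(n)[:,:,::-1].copy(); cv2.imwrite(f"pics/{name}.png",im)
    np.savez(f"pics/{name}.npz",tcp_rot=st["tcp_rot"],position=st["position"]); return im,cam(n,st)
def load(n,name):
    s=np.load(f"pics/{name}.npz") if n=="wrist" else None
    return cv2.imread(f"pics/{name}.png"),cam(n,s)
E
python3 - <<'E'
from h import *
S=cam("scene");Q=cam("side")
np.set_printoptions(precision=4,suppress=True)
print("cap",onz(Q,(259,290),.119),onz(S,(239,143),.119))
print("block",onz(Q,(236,180),.03),onz(S,(371,240),.03),tri((Q,(236,180)),(S,(371,240))))
print("tip",onz(Q,(343,208),.06),"timer",onz(Q,(382,326),.02),"ycap",onz(Q,(230,233),.119))
a=cv2.imread("pics/scene0.png");b=cv2.imread("pics/side0.png")
c1=cv2.resize(a[215:275,330:410],None,fx=5,fy=5,interpolation=2);c2=cv2.resize(b[155:215,196:276],None,fx=5,fy=5,interpolation=2)
c3=cv2.resize(a[125:205,200:280],None,fx=3.75,fy=3.75);c3=cv2.resize(a[130:190,210:290],None,fx=5,fy=5,interpolation=2);c4=cv2.resize(b[265:325,220:300],None,fx=5,fy=5,interpolation=2)
cv2.imwrite("pics/crop0.png",np.vstack([np.hstack([c1,c2]),np.hstack([c3,c4])]))
E
```

```text
cap [ 0.4635 -0.214   0.119 ] [ 0.4672 -0.2094  0.119 ]
block [0.5084 0.1998 0.03  ] [0.4963 0.1939 0.03  ] (array([0.5056, 0.1945, 0.0383]), [np.float64(2.6), np.float64(2.6)])
tip [ 0.7487 -0.0206  0.06  ] timer [ 0.7106 -0.3366  0.02  ] ycap [ 0.4404 -0.0471  0.119 ]
```

View pics/crop0.png

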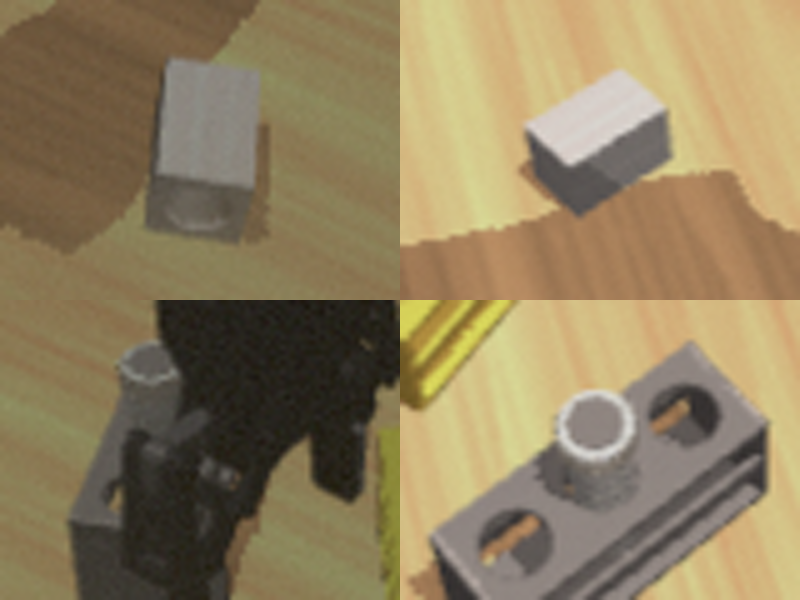

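The crop confirms the choices. The grey rack's white-rimmed cap is at side (259,288). The silver block shows a round well shade on the end that faces the scene camera, at scene (369,256). I'll take a closer view of the cap next.

```bash
cat >> h.py <<'E'
def Rd(yaw):
    a=np.radians(yaw); c,s=np.cos(a),np.sin(a)
    return np.array([[c,-s,0],[s,c,0],[0,0,1]])@np.diag([1.,-1,-1])
np.set_printoptions(precision=4,suppress=True)
E
python3 - <<'E'
from h import *
for y in (60,50,-20,-40): print(y,planner.solve_ik([.4645,-.213,.11],Rd(y)))
arm.move_to([.4645,-.213,.25],Rd(50)); print(arm.get_state()["clock"])
shot("wrist","capw")
S,_=shot("scene","scene1")
E
```

```text
60 [ 28.3047  25.3602  -9.0039 116.6195   6.1873  38.4571  75.3038]
50 [ 26.7336  25.2127  -7.0964 116.7239   4.8672  38.3334  66.4859]
-20 [ 16.092   24.8013   5.8142 117.4328  -3.9627  37.9447   4.4999]
-40 [ 13.0822  24.8704   9.4813 117.6316  -6.4647  37.9745 -13.1977]
1.3083
```

View pics/capw.png

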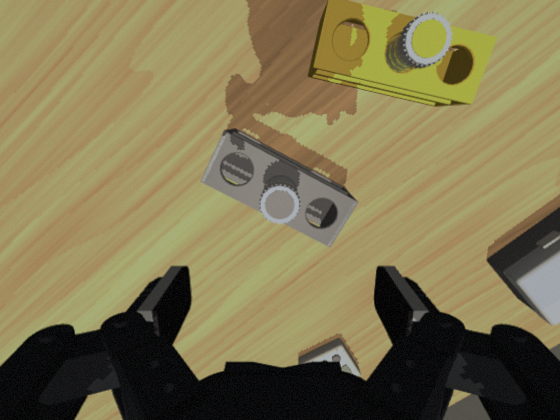

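View pics/scene1.png

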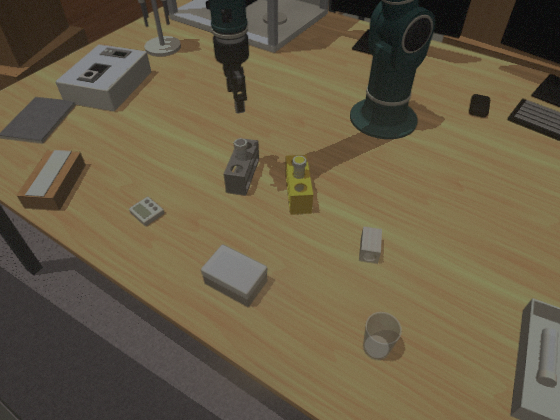

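The wrist view shows the cap's ring at about (280,204), with the grey rack around it and the yellow one separate at the top (428,40). Next I'll fit the cap ring and triangulate it.

```bash
python3 - <<'E'
from h import *
W,cw=load("wrist","capw"); Sd,cs=load("side","side0"); Sc,cc=load("scene","scene1")
def ring(im,x0,x1,y0,y1,th,name):
    g=cv2.cvtColor(im,cv2.COLOR_BGR2HSV)[y0:y1,x0:x1]
    m=((g[...,2]>th)&(g[...,1]<70)).astype(np.uint8)*255
    cv2.imwrite(f"pics/m_{name}.png",cv2.resize(m,None,fx=5,fy=5,interpolation=0))
    cs,_=cv2.findContours(m,cv2.RETR_EXTERNAL,cv2.CHAIN_APPROX_NONE)
    c=max(cs,key=cv2.contourArea)
    e=cv2.fitEllipse(c); p=np.array(e[0])+[x0,y0]; print(name,p,e[1],e[2],cv2.boundingRect(c)); return p
pw=ring(W,250,310,175,235,185,"w"); ps=ring(Sd,245,275,278,305,150,"s"); pc=ring(Sc,228,252,133,155,125,"c")
print(onz(cw,pw,.119),onz(cs,ps,.119),onz(cc,pc,.119))
print(tri((cw,pw),(cs,ps)),tri((cw,pw),(cs,ps),(cc,pc)))
z=[cv2.resize(i[a:a+40,b:b+52],None,fx=5,fy=5) for i,a,b in((W,184,254),(Sd,272,233),(Sc,125,214))]
cv2.imwrite("pics/cz.png",np.hstack(z))
E
```

```text
Traceback (most recent call last):
ValueError: max() iterable argument is empty
```

```bash
python3 - <<'E'
from h import *
W,cw=load("wrist","capw"); Sd,cs=load("side","side0"); Sc,cc=load("scene","scene1")
z=[cv2.resize(i[a:a+40,b:b+52],None,fx=5,fy=5) for i,a,b in((W,184,254),(Sd,272,233),(Sc,125,214))]
cv2.imwrite("pics/cz.png",np.hstack(z))
def ring(im,x0,x1,y0,y1,name):
    g=cv2.cvtColor(im,cv2.COLOR_BGR2HSV)[y0:y1,x0:x1]
    v=np.where(g[...,1]<70,g[...,2],0).astype(np.uint8)
    t=np.percentile(v,99.5)*.75
    m=(v>t).astype(np.uint8)*255
    c=max(cv2.findContours(m,cv2.RETR_EXTERNAL,cv2.CHAIN_APPROX_NONE)[0],key=cv2.contourArea)
    e=cv2.fitEllipse(c); p=np.array(e[0])+[x0,y0]; print(name,t,p,e[1],e[2]); return p
pw=ring(W,255,305,180,230,"w"); ps=ring(Sd,248,272,280,303,"s"); pc=ring(Sc,230,250,135,152,"c")
print(onz(cw,pw,.119),onz(cs,ps,.119),onz(cc,pc,.119))
print(tri((cw,pw),(cs,ps)),tri((cw,pw),(cs,ps),(cc,pc)))
E
```

```text
w 137.25 [279.685  206.0555] (39.27716064453125, 44.21535110473633) 119.65898132324219
s 161.25 [258.9239 289.0689] (13.350983619689941, 16.79571533203125) 58.73567199707031
c 97.5 [240.444  141.8283] (7.608913898468018, 14.706939697265625) 78.76295471191406
[ 0.4631 -0.2127  0.119 ] [ 0.4639 -0.2118  0.119 ] [ 0.4613 -0.2092  0.119 ]
(array([ 0.4634, -0.2124,  0.12  ]), [np.float64(0.5), np.float64(0.5)]) (array([ 0.4627, -0.2112,  0.1191]), [np.float64(1.5), np.float64(1.3), np.float64(2.5)])
```

View pics/cz.png

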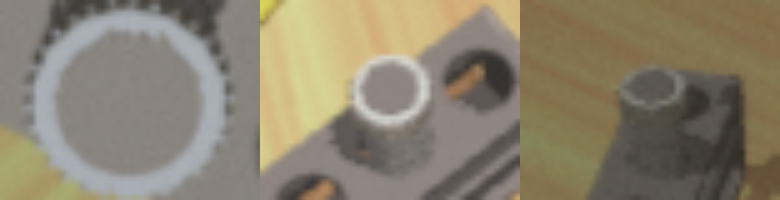

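The wrist and side views agree on the cap at (0.463, -0.212, 0.120), with 0.5 mm residuals, which matches the text's 0.119. The scene view's fit is poor, so I'm ignoring it. Next I'll descend and grasp the cap.

```bash
python3 - <<'E'
from h import *
P=[.463,-.212]
arm.line_to(P+[.14],Rd(50),speed=.12)
r=arm.line_to(P+[.1095],Rd(50),speed=.06,until_force=8)
s=arm.get_state();print(r,s["position"],s["wrist_force"],s["torque"],s["clock"])
jaws.grasp()
s=arm.get_state();print(s["position"],s["wrist_force"],s["torque"],s["gripper_width"],s["clock"])
shot("wrist","capg")
E
```

```text
False [ 0.463  -0.212   0.1093] [ 0.111  -0.2518  0.2338] [-0.0008  0.0146 -0.0051] 3.1333
[ 0.4622 -0.2132  0.1102] [-3.4727 -2.1313  7.0569] [-0.6013  0.9118  0.0461] 0.03202843141519405 3.675
```

View pics/capg.png

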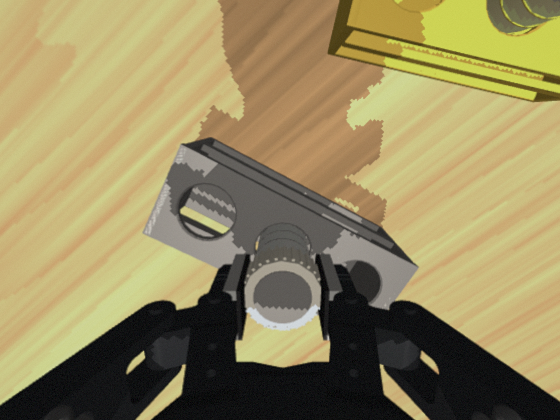

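The cap (283,295) sits centred between the pads. I'll turn it clockwise in steps and watch the z moment.

```bash
python3 - <<'E'
from h import *
P=[.4622,-.2132,.1098]
y=50;
while y>-45:
    y-=6
    arm.move_to(P,Rd(y)); s=arm.get_state()
    R=s["tcp_rot"]; ya=np.degrees(np.arctan2(R[1,0],R[0,0]))
    print(y,round(ya,2),s["torque"].round(3),s["wrist_force"].round(1),round(s["clock"],2))
    if s["torque"][2]>0.45 or np.linalg.norm(s["wrist_force"])>35: break
print(s["position"],s["gripper_width"],s["joint_positions"])
E
```

```text
44 44.12 [-0.102  0.475 -0.092] [-1.7  0.3  5.8] 3.98
38 38.12 [-0.049  0.569 -0.095] [-1.2  0.8  6.1] 4.22
32 32.12 [-0.089  0.601 -0.156] [-2.8  0.2  5.9] 4.47
26 26.11 [-0.044  0.634 -0.147] [-1.8  0.2  6.3] 4.72
20 20.11 [-0.023  0.708 -0.092] [-2.4  0.6  7. ] 4.97
14 14.11 [-0.039  0.762 -0.115] [-3.2  0.2  6.4] 5.22
8 8.1 [-0.022  0.742 -0.184] [-3.1  0.2  5.1] 5.47
2 2.06 [-0.684  0.731 -0.126] [-2.6 -3.6  5.6] 5.72
-4 -3.91 [-0.647  0.61  -0.124] [-2.9 -3.8  5.1] 5.97
-10 -9.74 [-0.684  0.769  0.514] [-4.1 -3.9  5.4] 6.22
[ 0.4616 -0.2146  0.1101] 0.03231899867466095 [ 13.1073  24.7073   9.6895 117.9082  -6.3707  37.8689  17.2206]
```

```bash
python3 - <<'E'
from h import *
P=[.4620,-.2135,.1098]
for y in (-12,-14,-16,-18):
    arm.move_to(P,Rd(y)); arm.pause(.1); s=arm.get_state()
    R=s["tcp_rot"]; ya=np.degrees(np.arctan2(R[1,0],R[0,0]))
    print(y,round(ya,2),s["torque"].round(3),s["wrist_force"].round(1),round(s["clock"],2),s["gripper_width"])
    if s["torque"][2]>1.6: break
E
```

```text
-12 -11.53 [-0.687  0.703  1.291] [-3.9 -3.1  5.5] 6.58 0.03210819684433402
-14 -13.89 [-0.377  0.783 -0.12 ] [-3.5 -2.2  6.1] 6.92 0.03219590984332226
-16 -15.88 [-0.335  0.857 -0.078] [-2.2 -2.4  5.6] 7.28 0.032118850658975934
-18 -17.88 [-0.353  0.834 -0.09 ] [-2.6 -1.4  5.8] 7.62 0.03226351200880144
```

```bash
python3 - <<'E'
from h import *
P=[.4620,-.2135,.1098]
for y in (-20,-22,-24,-26,-28,-30):
    arm.move_to(P,Rd(y)); s=arm.get_state()
    R=s["tcp_rot"]; ya=np.degrees(np.arctan2(R[1,0],R[0,0]))
    print(y,round(ya,2),s["torque"].round(3),s["wrist_force"].round(1),round(s["clock"],2),s["gripper_width"])
    if s["torque"][2]>1.6: break
shot("wrist","capg2"); 
E
```

```text
-20 -19.72 [-0.416  0.917  0.579] [-4.1 -2.4  6.4] 7.88 0.031906283210161125
-22 -21.54 [-0.55   1.017  1.353] [-4.8 -3.   5.9] 8.12 0.03217670483757422
-24 -23.91 [-0.267  0.597 -0.11 ] [-4.  -0.8  6. ] 8.38 0.032027269625781334
-26 -25.89 [-0.264  0.66  -0.005] [-3.4 -1.2  5.1] 8.62 0.03244345453092918
-28 -27.87 [-0.346  0.638 -0.004] [-3.7 -1.   5.2] 8.88 0.03190735740123669
-30 -29.68 [-0.426  0.726  0.829] [-4.4 -2.7  5.9] 9.12 0.032256481453739216
```

View pics/capg2.png

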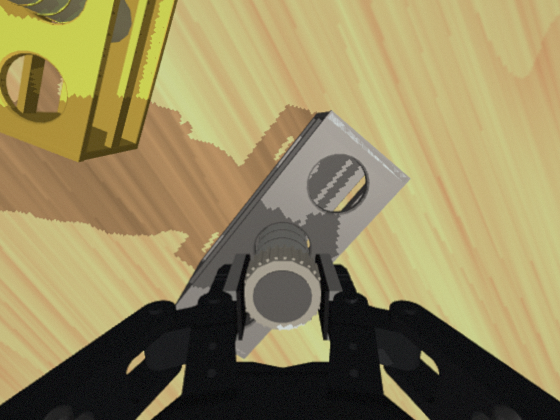

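The moment stayed flat for about 58° of turn, then rose to 1.3 N m. After that it peaked every ~10°, which fits the pads clicking over ribs against the firm stop. The cap is tight, so I'll release it while loaded and look at the block.

```bash
python3 - <<'E'
from h import *
jaws.open_jaws(); s=arm.get_state(); print(s["torque"],s["wrist_force"])
arm.line_to([.462,-.2135,.25],speed=.25)
arm.move_to([.505,.195,.25],Rd(0)); print(arm.get_state()["clock"])
shot("wrist","blk"); shot("side","side2"); shot("scene","scene2")
E
```

```text
[ 0.0261  0.0211 -0.0066] [-0.0323 -0.038   0.2473]
11.9667
```

View pics/blk.png

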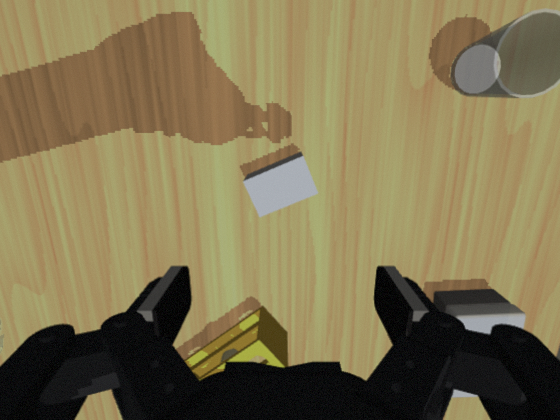

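View pics/side2.png

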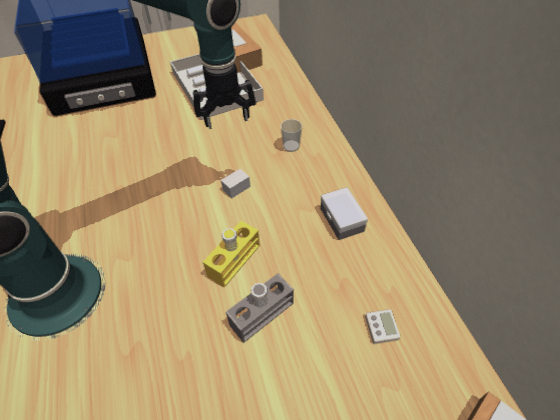

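The block's top is the light quad at wrist (245,183), (303,154), (318,194), (262,217). I'll zoom on both ends to see which has the well.

```bash
python3 - <<'E'
from h import *
def z(n,x,y,w,h,g): 
    i=cv2.imread(f"pics/{n}.png")[y:y+h,x:x+w].astype(float); i=np.clip(i*g,0,255).astype(np.uint8); return cv2.resize(i,(400,300),interpolation=cv2.INTER_CUBIC)
cv2.imwrite("pics/ends.png",np.vstack([np.hstack([z("scene2",350,224,44,33+5,1.6),z("side2",214,165,44,33,1.8)]),np.hstack([z("scene0",350,224,44,38,1.6),z("side0",214,165,44,33,1.8)])]))
W,cw=load("wrist","blk")
for p in((245,183),(303,154),(318,194),(262,217)): print(onz(cw,p,.044))
E
```

```text
[0.466  0.1998 0.044 ]
[0.5278 0.2303 0.044 ]
[0.5447 0.1873 0.044 ]
[0.4834 0.1614 0.044 ]
```

View pics/ends.png

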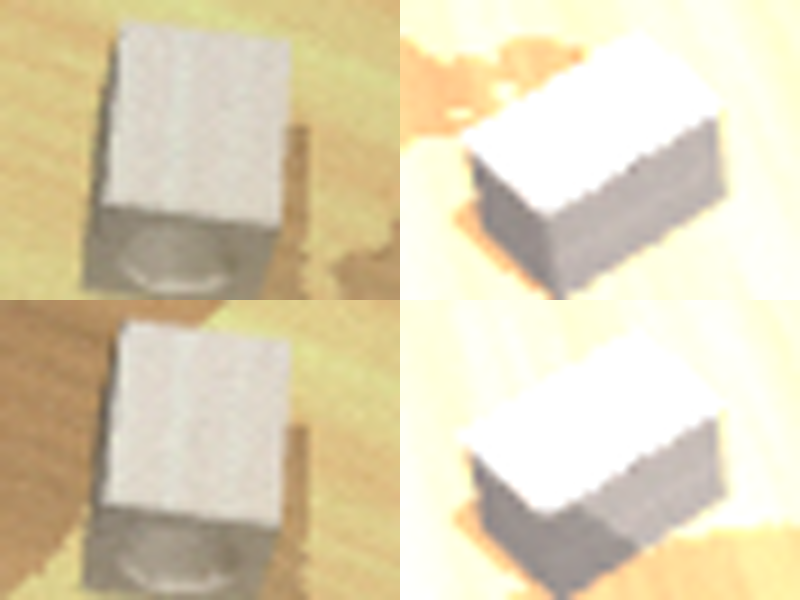

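The far end at scene (369,258) shows a round recess with a lit lower rim. The near end at side (225,187) looks plain. The task text ("sideways or towards the robot") suggests the other end, so I'll check the near end with the wrist camera.

```bash
python3 - <<'E'
from h import *
S=cv2.imread("pics/side2.png")[:,:,1]
print(S[172:200,220:240])
M=np.array(camera_info("wrist")["mount"])
yaw=np.radians(24.5); r=np.array([np.cos(yaw),np.sin(yaw),0]); l=np.array([-r[1],r[0],0]); T=np.array([.475,.18,.022])
for el in (30,40,50,60,70):
  for d in (.22,.26,.3,.35):
    a=np.radians(el); f=np.cos(a)*r-np.sin(a)*np.array([0,0,1])  # look dir
    # camera axes x=right=-l , z=-f, y=z x x
    X=-l; Z=-f; Y=np.cross(Z,X); Rc=np.column_stack([X,Y,Z]); Rt=Rc@M[:3,:3].T
    p=T-d*f-Rt@M[:3,3]
    q=planner.solve_ik(p,Rt)
    if q is not None: print(el,d,p,q)
E
```

```text
[[117 121 127 129 129 123 122 129 122 119 120 123 135 169 194 201 201 201
  202 202]
 [115 118 126 126 126 123 120 126 125 118 134 164 183 199 201 201 202 203
  205 204]
 [114 115 123 128 151 180 161 126 128 135 172 197 199 200 203 203 203 204
  203 202]
 [113 117 122 126 153 188 163 135 173 194 196 199 201 202 204 203 203 203
  200 201]
 [112 115 121 125 129 148 168 182 198 201 199 203 203 204 203 202 201 201
  202 205]
 [167 153 119 125 139 176 196 198 199 200 201 204 202 201 201 200 201 203
  204 208]
 [121 120 135 172 194 196 199 199 200 204 204 201 202 201 199 204 205 208
  203 202]
 [127 169 195 196 198 199 201 203 202 201 201 202 201 201 204 206 207 202
  203 202]
 [164 177 198 198 202 201 202 203 200 200 200 200 203 205 206 203 201 201
  202 204]
 [159 127 158 202 203 203 203 200 201 200 201 204 206 204 201 201 200 203
  204 205]
 [160 110 101 157 200 200 200 199 201 202 206 206 203 199 201 200 203 204
  190 145]
 [167 127  81  98 158 200 200 202 205 205 201 201 200 199 202 202 203 189
  143  96]
 [174 147  76  79 100 146 186 207 204 201 200 199 200 203 203 188 149 118
  107 
[... 580 characters left out ...]
 105 104
  103 102]
 [176 176 157 117 110  92  79  80  80  79  89 100 104 105 102 102 102 102
  103 101]
 [175 177 177 157 120 112  92  81  77  81  87 103 101 103 100 102 100 101
  108 136]
 [177 176 180 179 158 119 113  92  79  78  85  98 101 100 100 100 101 117
  155 183]
 [178 175 178 180 182 179 160 108  91  77  85  94 102 100 102 118 160 178
  178 189]
 [180 175 176 179 183 184 182 159 112  98  84  94 102 101 115 154 189 186
  180 185]
 [182 176 175 179 183 184 186 181 176 158 104  90 119 154 177 187 194 187
  180 182]
 [183 179 173 178 181 184 186 184 182 180 175 150 153 183 184 187 190 190
  183 180]
 [185 178 175 177 180 185 186 184 182 182 188 189 186 187 184 184 190 192
  187 182]]
```

The near face in the side view is uniform (grey 79±1), so it is plain. I'll now see which tool tilts let the arm grasp and then bring the far end up, and whether the wrist camera can view that end.

```bash
cat >> h.py <<'E'
def Rt(az,tilt,flip=False):
    # tool z in vertical plane at azimuth az; tilt=0 down, 90 = horizontal outward; jaw axis lateral
    a=np.radians(az);t=np.radians(tilt); r=np.array([np.cos(a),np.sin(a),0]);l=np.array([-r[1],r[0],0])
    z=np.sin(t)*r-np.cos(t)*np.array([0,0,1]); x=l if not flip else -l
    return np.column_stack([x,np.cross(z,x),z])
E
python3 - <<'E'
from h import *
c=np.array([.5055,.1947])
for fl in (False,True):
  for t in (0,-10,-20,-30,-40,-50):
    q=planner.solve_ik([c[0],c[1],.03],Rt(24.5,t,fl)); print("g",fl,t,q)
  for t in (90,80,70,60,50,40):
    for az in (24.5,0):
      for x,z in ((.5,.3),(.6,.3),(.7,.25),(.7,.4),(.8,.3),(.6,.45)):
        a=np.radians(az)
        q=planner.solve_ik([x*np.cos(a),x*np.sin(a),z],Rt(az,t,fl))
        if q is not None: print("f",fl,t,az,x,z,q.round(0))
E
```

```text
g False 0 [-11.5371  36.4859 -16.4517 113.2917  18.1739  32.6782  74.1606]
g False -10 [-11.7827  40.3012 -16.8908 106.0338  14.8171  46.0507  77.3779]
g False -20 [-12.5002  44.843  -16.7991  98.6966  12.9111  58.7554  79.0695]
g False -30 [-13.281   49.9435 -16.6624  91.3631  11.7689  70.9211  79.9576]
g False -40 [-14.0069  55.4374 -16.6281  84.1276  11.0504  82.6177  80.3596]
g False -50 [-14.6456  61.1765 -16.7408  77.0955  10.5661  93.8805  80.4155]
f False 90 24.5 0.7 0.25 [-41.  39.  13. 133. 174.  80. -97.]
f False 90 24.5 0.7 0.4 [-39.  17.  11. 132. 176.  59. -91.]
f False 90 24.5 0.8 0.3 [-37.  36.  11. 120. 176.  65. -95.]
f False 90 0 0.7 0.25 [ -21.   40.   19.  133.  174.   80. -101.]
f False 90 0 0.7 0.4 [-23.  18.  21. 132. 177.  59. -94.]
f False 90 0 0.8 0.3 [-15.  36.  13. 120. 176.  65. -96.]
f False 80 24.5 0.7 0.25 [-34.  31.   6. 132. 176.  63. -92.]
f False 80 24.5 0.7 0.4 [-36.  12.   7. 129. 174.  41. -88.]
f False 80 24.5 0.8 0.3 [-28.  30.  -1. 118. 175.  49. -87.]
f False 80 24.5 0.6 0.45 [-45.  -5.  14. 138. 168.  34. -80.]
f False 80 0 0.7 0.25 [-14. 
[... 5459 characters left out ...]
2.  -6. -26. 134.   3.  11. -98.]
f True 40 24.5 0.6 0.3 [ -38.    4.    9.  125.   12.   11. -105.]
f True 40 24.5 0.7 0.25 [-59.  21.  37. 117. -60.  12. -37.]
f True 40 24.5 0.7 0.4 [-35.   8.   7. 106.   3.  26. -96.]
f True 40 24.5 0.8 0.3 [-41.  24.  17. 100. -16.  18. -79.]
f True 40 24.5 0.6 0.45 [-18.  -4. -11. 112.   4.  32. -97.]
f True 40 0 0.5 0.3 [  17.   -6.  -21.  134.    7.   11. -101.]
f True 40 0 0.6 0.3 [ -15.    4.   11.  125.   11.   11. -104.]
f True 40 0 0.7 0.25 [-35.  21.  37. 117. -60.  12. -37.]
f True 40 0 0.7 0.4 [-11.   8.   8. 106.   2.  26. -95.]
f True 40 0 0.8 0.3 [-18.  24.  19. 100. -19.  18. -77.]
f True 40 0 0.6 0.45 [  2.  -4.  -6. 112.   5.  32. -97.]
```

```bash
python3 - <<'E'
from h import *
W,cw=load("wrist","blk"); Sd,cs=load("side","side2"); Sc,cc=load("scene","scene2")
def top(im,x0,x1,y0,y1,th):
    g=cv2.cvtColor(im,cv2.COLOR_BGR2HSV)[y0:y1,x0:x1]
    m=((g[...,2]>th)&(g[...,1]<50)).astype(np.uint8)*255
    c=max(cv2.findContours(m,cv2.RETR_EXTERNAL,cv2.CHAIN_APPROX_NONE)[0],key=cv2.contourArea)
    mm=np.zeros_like(m);cv2.drawContours(mm,[c],-1,255,-1)
    q=cv2.approxPolyDP(c,.06*cv2.arcLength(c,True),True)[:,0]+[x0,y0]
    M=cv2.moments(mm,True); ce=np.array([M['m10']/M['m00']+x0,M['m01']/M['m00']+y0])
    print(ce,q.tolist(),M['m00']); return ce,q
w,qw=top(W,230,330,145,225,140); s,_=top(Sd,215,255,165,200,165); c,_=top(Sc,355,388,222,262,110)
print(tri((cw,w),(cs,s)),tri((cw,w),(cc,c)),tri((cw,w),(cs,s),(cc,c)))
P=[onz(cw,p,.044)[:2] for p in qw]; print(np.array(P)); r=cv2.minAreaRect(np.array(P,np.float32)*1000); print(r)
print("beaker",onz(cw,(478,70),0))
E
```

```text
[280.6256 186.5129] [[303, 156], [243, 181], [259, 216], [317, 193]] 2607.0
[234.4868 177.834 ] [[248, 176], [238, 169], [221, 180], [230, 187]] 265.0
[371.441  239.1514] [[363, 227], [361, 249], [380, 252], [381, 229]] 449.0
(array([0.5043, 0.1959, 0.0445]), [np.float64(0.1), np.float64(0.1)]) (array([0.5042, 0.1961, 0.0435]), [np.float64(0.4), np.float64(0.4)]) (array([0.5044, 0.1962, 0.044 ]), [np.float64(0.5), np.float64(0.1), np.float64(0.4)])
[[0.5278 0.2283]
 [0.4639 0.202 ]
 [0.4801 0.1625]
 [0.5436 0.1885]]
((503.9457702636719, 195.35107421875), (69.10147857666016, 42.83333969116211), 22.287670135498047)
beaker [0.7203 0.3151 0.    ]
```

All three views agree on the block's top centre at (0.504, 0.196, 0.044), with residuals up to 0.5 mm, and its yaw is 22.5°. I'll grasp 5 mm towards the plain end, with the tool tilted back 20° so that it can end at 70°.

```bash
python3 - <<'E'
from h import *
az=22.5;a=np.radians(az);r=np.array([np.cos(a),np.sin(a),0])
R=Rt(az,-20); G=np.array([.504,.1957,.026])-.005*r
arm.move_to(G-.1*R[:,2],R)
print(arm.line_to(G,R,speed=.1,until_force=8)); s=arm.get_state();print(s["position"],s["wrist_force"],s["clock"])
jaws.grasp(); s=arm.get_state();print(s["position"],s["wrist_force"],s["torque"],s["gripper_width"],s["clock"])
shot("wrist","bg"); 
E
```

```text
False
[0.5    0.1941 0.0266] [-0.0616 -1.4457  0.253 ] 14.8583
[0.5    0.194  0.0265] [1.5939 0.5304 2.6125] [ 0.0936 -0.3692  0.0081] 0.04332976439117916 15.3167
```

View pics/bg.png

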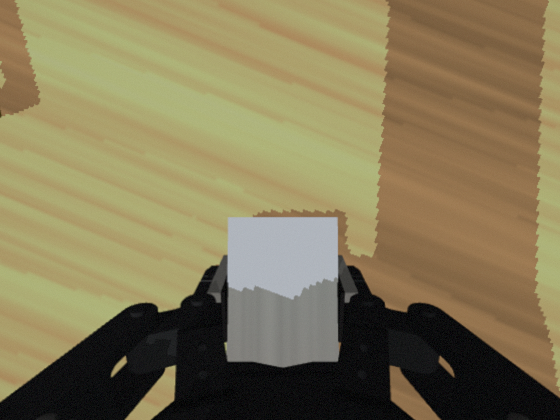

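The block fills the jaws (wrist (283,290), width 43 mm). I'll lift it and then turn it in stages.

```bash
python3 - <<'E'
from h import *
def p():
    s=arm.get_state(); print(round(s["clock"],2),s["position"],s["joint_positions"].round(0),round(s["gripper_width"],4),s["wrist_force"].round(1))
arm.line_to([.5,.194,.25],speed=.2);p()
T=np.array([.69,.14,.33])
for t in (20,40):
    arm.move_to(T,Rt(11.5,t));p()
for t in (50,60,70): print(t,planner.solve_ik(T,Rt(11.5,t)))
shot("scene","scene3");shot("side","side3")
E
```

```text
16.63 [0.4993 0.1936 0.2488] [-10.  28. -19.  94.   7.  80.  81.] 0.0433 [-0.6 -0.2 -2.6]
17.49 [0.6885 0.1408 0.3281] [ -2.  20. -16.  94.  10.  47.  80.] 0.0438 [ 0.1 -0.2 -3.3]
18.04 [0.6896 0.1412 0.3294] [ -5.  14. -12. 109.  18.  18.  71.] 0.0438 [ 0.5 -0.5 -1.8]
50 [  7.7064  14.1723 -26.3271 115.4071  80.9191   9.0304   9.8712]
60 [ 43.5131  34.7609 -74.6134 119.5482 123.4451  35.1116 -14.8587]
70 [ 43.3588  40.8023 -75.1663 124.206  144.7274  45.9583 -28.8695]
```

View pics/scene3.png

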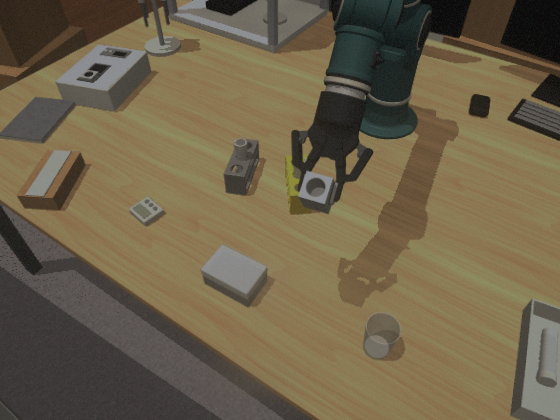

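View pics/side3.png

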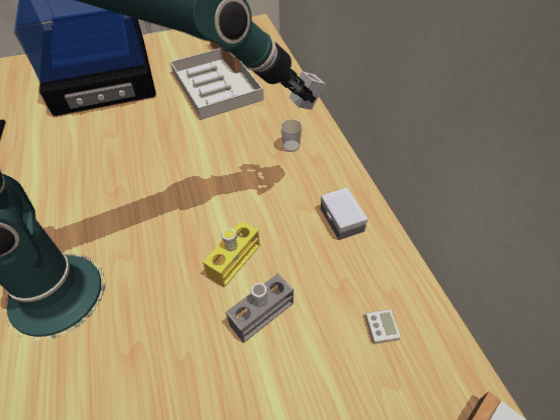

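The well is confirmed: the round hole at scene (319,186) is on the end now swinging up. I'll carry on in small tilt steps.

```bash
python3 - <<'E'
from h import *
def p(t):
    s=arm.get_state(); print(t,round(s["clock"],2),s["position"],s["joint_positions"].round(0),round(s["gripper_width"],4),s["wrist_force"].round(1))
T=np.array([.69,.14,.33])
arm.move_to(T,Rt(11.5,50)); p(50)
for z in (.25,.28,.33):
  for t in (55,60,65,70): print(z,t,planner.solve_ik([.69,.14,z],Rt(11.5,t)).round(0))
E
```

```text
50 19.17 [0.6907 0.1398 0.3304] [  8.  14. -26. 115.  81.   9.  10.] 0.0432 [ 0.7  0.2 -2.2]
0.25 55 [ 18.  26. -40. 121. 140.  24. -43.]
0.25 60 [ 22.  29. -45. 123. 148.  32. -48.]
0.25 65 [ 23.  32. -47. 125. 155.  40. -53.]
0.25 70 [ 24.  35. -47. 127. 161.  48. -56.]
0.28 55 [ 16.  21. -37. 120. 136.  19. -41.]
0.28 60 [ 23.  25. -45. 122. 145.  28. -47.]
0.28 65 [ 25.  28. -48. 125. 153.  36. -52.]
0.28 70 [ 25.  31. -48. 126. 159.  44. -56.]
0.33 55 [ 10.  15. -28. 118. 126.  12. -35.]
0.33 60 [ 22.  18. -43. 120. 139.  20. -44.]
0.33 65 [ 26.  21. -48. 123. 149.  29. -51.]
0.33 70 [ 27.  24. -50. 125. 156.  37. -55.]
```

```bash
python3 - <<'E'
from h import *
def p(t):
    s=arm.get_state(); print(t,round(s["clock"],2),s["position"],s["joint_positions"].round(0),round(s["gripper_width"],4),s["wrist_force"].round(1))
T=np.array([.69,.14,.30])
for t in (55,60,65,70): arm.move_to([.69,.14,.33],Rt(11.5,t)); p(t)
arm.pause(.3); s=arm.get_state(); print(s["tcp_rot"]-Rt(11.5,70))
shot("scene","scene4");shot("side","side4");shot("wrist","wr4")
i=[cv2.imread(f"pics/{n}.png") for n in("scene4","side4","wr4")]
cv2.imwrite("pics/f4.png",np.hstack([cv2.resize(i[0][130:250,240:400],None,fx=2.5,fy=2.5),cv2.resize(i[1][50:170,230:390],None,fx=2.5,fy=2.5)]))
E
```

```text
55 19.94 [0.6902 0.1401 0.3302] [ 10.  15. -28. 118. 126.  12. -34.] 0.0433 [-0.2 -0.5 -2.8]
60 20.31 [0.6902 0.139  0.3294] [ 19.  17. -39. 121. 141.  20. -47.] 0.0433 [-0.7 -0.3 -2.7]
65 20.58 [0.69   0.1392 0.3289] [ 23.  20. -45. 123. 150.  28. -54.] 0.0434 [-0.2  0.2 -2.7]
70 20.85 [0.6901 0.1395 0.3289] [ 25.  23. -47. 125. 157.  36. -58.] 0.0432 [-0.1  0.4 -2.7]
[[ 0.0002 -0.0006  0.0003]
 [ 0.      0.0006 -0.0004]
 [-0.0008  0.0002  0.0005]]
```

View pics/f4.png

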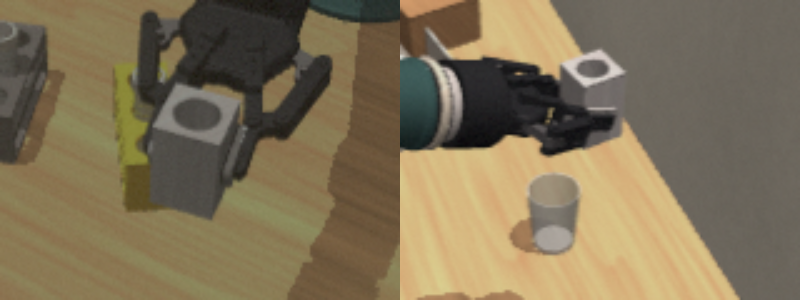

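View pics/wr4.png

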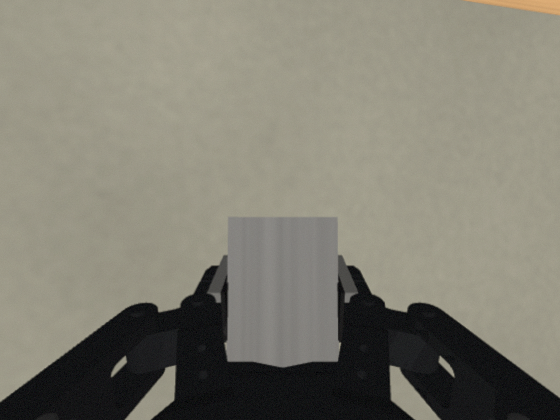

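View pics/scene4.png

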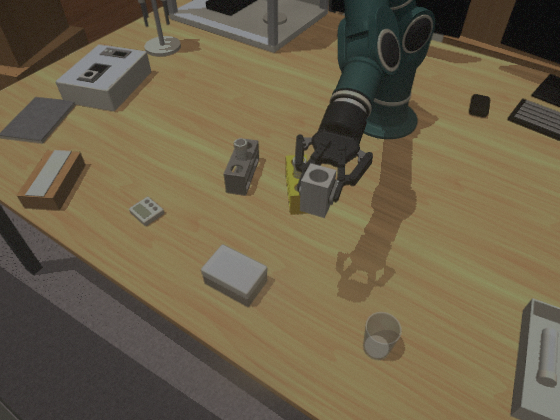

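Scene and side views show the well facing up at crop (198,115) and (594,68), and the bystanders have not moved. In the wrist view the block outline (228–337, 217–362) matches the one just after grasping, so it hasn't slipped. One last numeric check before I hand it in.

```bash
python3 - <<'E'
from h import *
S=cam("scene");Q=cam("side")
ws=(240+198/2.5,130+115/2.5); wq=(230+(594-400)/2.5,50+68/2.5)
print("well mouth",tri((S,ws),(Q,wq)))
# vertical edge seen in both: front corner of top / bottom (scene crop (228,130)->(213,218); side (585,80)... )
a=cv2.cvtColor(cv2.imread("pics/bg.png"),6);b=cv2.cvtColor(cv2.imread("pics/wr4.png"),6)
for n,i in(("bg",a),("wr4",b)):
    i=i.astype(int); print(n,[int(np.abs(np.diff(i[r,215:245])).argmax()+215) for r in(225,235,245)],[int(np.abs(np.diff(i[r,325:350])).argmax()+325) for r in(225,235,245)],[int(np.abs(np.diff(i[205:235,c])).argmax()+205) for c in(240,285,325)])
s=arm.get_state(); print(np.abs(s["joint_velocities"]).max(),s["clock"],s["gripper_width"],s["position"])
def ch(n1,n2,box):
    x0,x1,y0,y1=box; return np.abs(cv2.imread(n1)[y0:y1,x0:x1].astype(int)-cv2.imread(n2)[y0:y1,x0:x1]).mean()
for nm,bx in(("tip",(200,270,245,302)),("timer",(128,165,195,225)),("beaker",(360,402,310,360))): print(nm,ch("pics/scene0.png","pics/scene4.png",bx))
E
```

```text
well mouth (array([0.6973, 0.1433, 0.3685]), [np.float64(1.9), np.float64(1.9)])
bg [227, 227, 227] [337, 337, 337] [216, 216, 216]
wr4 [227, 227, 227] [337, 337, 337] [216, 216, 216]
0.26195958264039204 21.3 0.04357015022902983 [0.6901 0.14   0.3303]
tip 1.8177109440267336
timer 1.766066066066066
beaker 1.9107936507936507
```

```bash
python3 - <<'E'
from station import *
arm.pause(.3); print(arm.job_done(), arm.get_state()["clock"])
E
```

```text
the job is handed in; nothing more can be done
the job is handed in; nothing more can be done
```

The cap is tightened, and the block is held upright in the gripper alone with its well facing straight up; I handed the job in at about 21.6 s.

- **Cap:** It turned clockwise freely for about 58°, then the moment rose to about 1.3 N m. It peaked again roughly every 10° as the pads clicked over the ribs, so I took the cap to be against its firm stop. I released it while it was still loaded. The cap's angle was judged only from this moment, not seen in a picture.
- **Block:**
  - **Grip:** Its outline in the wrist picture is the same as just after the grasp, so it has not slipped.
  - **Height:** The well mouth measures 0.369 m high (two views, 1.9 mm residual), so the underside is about 0.30 m above the bench.
  - **Upright:** The tool orientation is within 0.1° of what I commanded, and the arm is still.
- **Bystanders:** The tip box, timer and beaker look unchanged in the scene picture, and I never touched the yellow rack.

**Disagreements:**
- The well was on the end facing away from the robot, although the text says sideways or towards it. I followed the pictures, and the turned block showed the hole facing up.
- The scene camera's cap measurement was about 3 mm off the other two views, so I did not use it.

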